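# Take the ink bottle out of the desk organiser

## Task

Lift the ink bottle out of its close-fitting pocket in the wooden desk organiser and stand it gently, upright, in the middle of the cork coaster that lies on the table just to the right of the organiser, then let go. Keep the bottle upright all the way, and leave the rubber stamp standing in its pocket.

Things in the scene. Friction and masses are not known exactly. Their poses are not given: they have to be found in the camera images.
- ink_bottle: Square dark-blue ink bottle, black round screw cap, 0.1 to 0.2 kg, in one of the organiser's two square pockets. Origin at the centre of its underside, z up. Body 48 x 48 mm up to 36 mm above the underside, neck 24 mm in diameter to 42 mm, cap 32 mm in diameter from 42 to 57 mm, fixed on. Only 6 mm of the body stands out of the pocket (gap 2 mm all round), so grip the cap, from above.
- organiser: Light wooden block, fixed; 78 (x) by 204 (y) by 38 mm high, with three pockets 30 mm deep, floors 8 mm above the table. Origin at the centre of its underside, on the table, z up. Square pockets 52 x 52 mm at y = +62 and -62 mm: one (varies) holds the ink bottle, the other an eraser. Middle pocket, 62 (x) by 30 mm (y), at the origin: rubber stamp.
- coaster: Round cork coaster on the table, to the right of the organiser as the robot looks (not one lying at the far end of the table), 94 mm in diameter, 5 mm thick, fixed to the table. Origin at the centre of its underside, z up; its top is 5 mm above the table.
- rubber_stamp: Wooden rubber stamp, 56 x 25 mm foot and an upright turned handle 24 mm in diameter, 66 mm high in all, loose in the middle pocket; its top is 74 mm above the table. Origin at the centre of its underside, z up. To be left alone.

How it is judged:
On the way:
1. the ink bottle has been lifted clear of the organiser, upright (z of ink_bottle in the frame of organiser above 0.04 m and angle between ink_bottle's own z axis and vertical below 0.35 rad), for 0.1 s.
At the end, for the whole second after the job is handed in: The ink bottle stands at rest on the coaster, upright within 0.1 rad, its centre within 20 mm of the coaster's centre; the rubber stamp still stands in the organiser's middle pocket (horizontal distance between ink_bottle and coaster below 0.02 m and z of ink_bottle in the frame of coaster between 0.002 and 0.009 m and angle between ink_bottle's own z axis and vertical below 0.1 rad and linear speed of ink_bottle below 0.02 m/s and z of rubber_stamp in the frame of organiser below 0.02 m and horizontal distance between rubber_stamp and organiser below 0.015 m); the robot touches nothing.
It fails at once if the ink bottle is tipped by more than 0.45 rad (angle between ink_bottle's own z axis and vertical above 0.45 rad).
It fails at once if the ink bottle is dropped or slammed on the coaster: faster than 0.4 m/s while its underside is within 15 mm of the coaster's top (horizontal distance between ink_bottle and coaster below 0.08 m and z of ink_bottle in the frame of coaster below 0.02 m and linear speed of ink_bottle above 0.4 m/s).
It fails at once if the rubber stamp is lifted out of its pocket (z of rubber_stamp in the frame of organiser above 0.03 m).
It also fails if it takes over 40 s, if anything falls off the work surface, if the arm or the gripper's body presses on something with over 40 N, if the wrist force passes 120 N, or if a joint passes its speed limit or range.

## Robot

A 6-joint arm with a two-finger parallel gripper is mounted at the origin on a cart in front of the work surface, level with it; the furniture and walls round the work are solid. World frame = base frame: x ahead of the robot, y to its left, z up, the work surface at z = 0. Lengths are in m, angles in rad, forces in N, time in s.
With the tool pointing down it reaches from about 0.35 to 0.975 m from the base axis. Payload 4.9 kg.
Tool frame: the origin (TCP) lies at the very end of the fingers, on their centre line; the grasp point (between the pads) lies 19 mm behind it (ctrl.pinch_z is the distance from the TCP to the grasp point, in m); z points along the fingers, y is the line along which they close (so a half turn about z gives the same grasp; the last joint's range is limited). The gripper opens to 85 mm and grips with 20 to 120 N. Pads are 22 mm wide; open, the fingers measure 114 mm over their backs; the gripper's body (76 mm by 85 mm) begins 54 mm behind the grasp point. The pads swing forward as they close: fully open they stand 13 mm farther back than shut.
Start: joints at [1.184, 0.053, 1.613, -0, 1.476, -0.119], TCP at [0.165, 0.603, 0.231] pointing down, gripper open.
Joint ranges: [-3.01, 3.01], [-1.01, 2.22], [0.06, 2.58], [-1.02, 4.17], [0.09, 2.62], [-3.14, 3.14]. Speed limits (rad/s): [2.57, 2.57, 3.14, 3.14, 3.14, 3.14].

## Interface

Orientations are given as a rotation vector (axis times angle).
In Python, from station import ctrl, optics gives the robot as it stands. The module is installed in compiled form; this text tells all that it offers.
- The arm moves only by the shell command python3 -m handwheel 'ROWS' [OPENING] [FORCE]. ROWS is JSON, one flat list of numbers, 6 for each row, row after row: the shift along the tool's x, y, z in m, then the turn, a rotation vector about the tool's x, y, z in degrees. A call has 1 to 20 rows; each row shifts and turns the commanded pose from where the row before left it, along the tool's axes as they then stand; what a row does not reach is not made up. A row lasts 1/10 s, in which the tool goes at most 50 mm and 8.59 degrees, less where a joint would pass 70% of its speed; a pose out of reach is approached as far as the arm can. A call is refused whole if a number of a shift passes 0.05 or a number of a turn 8.59, either way. A call with a gripper value outside its range is refused whole. OPENING is the closure, from 0 (fully open) to 1 (shut), set as the call begins (- or left out, the last holds). The fingers move at their own pace and stop on an object; FORCE is the grip in N (left out, the last holds). Time passes only in rows, so rows that do not move let the fingers close. It gives the time, the measured TCP pose, the force and the opening at its end, in the units of the state.
- ctrl.get_obs(): the state, without advancing time (a new reading comes with each control period).
- optics.get_image(name): name is "scene" or "top" or "wrist"; returns (picture, depth): 384x512x3 uint8, red, green, blue; 384x512 float32, m along the optical axis (not along the pixel's ray), 0 where there is no reading.
- optics.get_calibration(name): a dict with "fovy" (degrees; the focal length in pixels is half the picture's height over the tangent of half this angle, whatever the lens; pixels are square), "cx", "cy" (the principal point, pixels), "rvec" (rotation vector, rad) and "tvec" (3), from world to camera coordinates, as OpenCV has them; the wrist camera has in their place "mount" (4x4, takes a point from camera to tool coordinates, whose origin is the TCP and whose axes are the flange's). Camera axes: x right, y down, z forward; pixel columns grow to the right and rows downward; lengths in m; the calibration is good to about 2 mm. A picture is of the moment at which its call begins: read the wrist's pose just before it. get_calibration takes no time and is no camera call.
- ctrl.finish_job(): hands the job in, once; it reports no verdict.
The state is a dict: "t": time; "q": joint angles; "dq": joint speeds; "effort": joint torques, N m; "tool_pos": TCP position; "tool_rot": TCP orientation; "contact_force": force on the tool from outside, world axes, zero at the start; "wrist_torque": the same for the moment, N m; "opening": finger opening in m.
Only numpy, scipy, OpenCV 4.12 (cv2) and the standard library are available. Lean on these libraries where they do the work, as an engineer would, in place of code of your own. Each camera call takes 0.05 s, during which the arm holds its last target. There are 200 camera calls.

## Working session

There is one attempt and no reset: what is moved stays moved. The work goes in short steps, Python scripts to look and compute and a shell command to move; the robot and the scene stay as the last step left them, time stands still between calls to the robot, and variables do not carry over. Pictures are saved under pics/ and viewed, on a budget of 10 in all, crops included, one or two more only if the job needs it, and the job is handed in when it is done.

```bash
mkdir -p pics
cat > h.py <<'E'
import numpy as np, cv2
from scipy.spatial.transform import Rotation as R
from station import ctrl, optics
def cam(name):
    c=optics.get_calibration(name); s=ctrl.get_obs()
    im,d=optics.get_image(name); h,w=d.shape
    f=h/2/np.tan(np.radians(c["fovy"])/2)
    if "mount" in c:
        M=np.array(c["mount"]); T=np.eye(4); T[:3,:3]=R.from_rotvec(s["tool_rot"]).as_matrix(); T[:3,3]=s["tool_pos"]
        T=T@M
    else:
        T=np.eye(4); r=R.from_rotvec(np.ravel(c["rvec"])).as_matrix(); T[:3,:3]=r.T; T[:3,3]=-r.T@np.ravel(c["tvec"])
    return im,d,(f,c["cx"],c["cy"],T)
def ray(k,u,v,z):
    f,cx,cy,T=k; d=T[:3,:3]@np.array([(u-cx)/f,(v-cy)/f,1]); o=T[:3,3]
    return o+d*(z-o[2])/d[2]
def pt(k,u,v,d):
    f,cx,cy,T=k; return T[:3,:3]@(np.array([(u-cx)/f,(v-cy)/f,1])*d)+T[:3,3]
def save(n,im): cv2.imwrite("pics/"+n,im[:,:,::-1])
E
python3 - <<'E'
from h import *
a,_,k=cam("top");b,_,k2=cam("scene")
save("top.png",a);save("scene.png",b);print(k,k2,optics.get_calibration("top"),optics.get_calibration("wrist"),ctrl.get_obs())
E
```

```text
(np.float64(395.9834094301459), 257.19934131581704, 186.42922840761437, array([[-0.02365608, -0.98795864,  0.15289902,  0.36049272],
       [-0.99968486,  0.02209171, -0.01192244, -0.02992566],
       [ 0.00840108, -0.15313287, -0.9881699 ,  0.88610306],
       [ 0.        ,  0.        ,  0.        ,  1.        ]])) (np.float64(378.4160676101927), 260.98870102699146, 192.99198767121595, array([[-0.75297134, -0.25968262,  0.60464791, -0.01941457],
       [-0.6580389 ,  0.30321189, -0.68923679,  0.57149293],
       [-0.00435361, -0.9168574 , -0.39919113,  0.40024047],
       [ 0.        ,  0.        ,  0.        ,  1.        ]])) {'fovy': 51.7345983007102, 'cx': 257.19934131581704, 'cy': 186.42922840761437, 'rvec': array([ 2.12131988, -2.17070618,  0.17615589]), 'tvec': array([-0.0288326 ,  0.49250452,  0.8201446 ])} {'fovy': 69.81685525806775, 'cx': 254.39344781743452, 'cy': 191.62608619451703, 'mount': array([[-4.04891553e-04, -9.62183225e-01, -2.72402784e-01,
         6.90339045e-02],
       [ 9.99999889e-01, -3.23853010e-04, -3.42454556e-04,
         5.50809302e-04],
       [ 2.41285568e-04, -2.72402893e-01,  9.62183250e-01,
        -1.41090075e-01],
       [ 0.00000000e+00,  0.00000000e+00,  0.00000000e+00,
         1.00000000e+00]])} {'t': 0.1, 'q': array([ 1.18397340e+00,  5.33258487e-02,  1.61418898e+00, -2.15751460e-05,
        1.47598486e+00, -1.18999740e-01]), 'dq': array([ 0.00013969, -0.00149414, -0.00370165, -0.00173574, -0.000464  ,
       -0.00045222]), 'effort': array([-1.17587965e-04, -3.94901884e+01, -3.71364033e+01, -1.57962518e-04,
        3.97223019e-03, -4.06215435e-06]), 'tool_pos': array([0.16518269, 0.60218136, 0.23014496]), 'tool_rot': array([-4.19375144e-01, -3.11301350e+00,  2.90828789e-03]), 'contact_force': array([-0.3651325 , -0.6817149 ,  0.74330271]), 'wrist_torque': array([-0.05394163, -0.03398085,  0.02290963]), 'opening': 0.08497723811503638}
```

View pics/top.png

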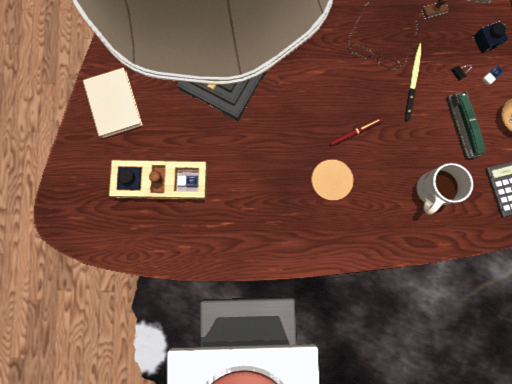

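View pics/scene.png

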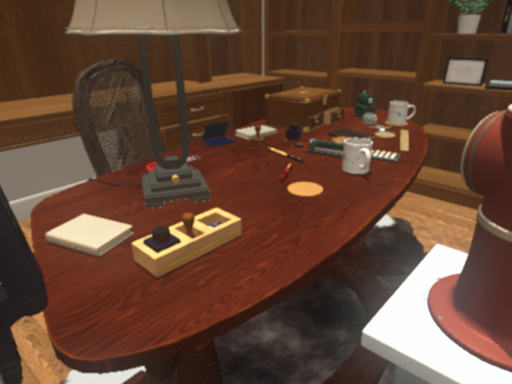

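The top view shows the organiser at (158,180), the bottle in its left (+y) pocket with the cap near (129,178), the stamp at (157,178) and the eraser at (187,179). The coaster is at (332,180). The lampshade is at the top of the picture, and I still need its height.

Run:
```python
from h import *
a,d,k=cam("top")
hsv=cv2.cvtColor(a,cv2.COLOR_RGB2HSV)
def blobs(m,lo,hi,z,n):
    c,_=cv2.findContours(m.astype(np.uint8),cv2.RETR_EXTERNAL,cv2.CHAIN_APPROX_NONE)
    for x in c:
        if lo<cv2.contourArea(x)<hi:
            r=cv2.minAreaRect(x); P=[ray(k,*p,z)[:2] for p in cv2.boxPoints(r)]
            (ex,ey)=r[0]; print(n,np.round(r[0],1),cv2.contourArea(x),ray(k,*r[0],z).round(4),"corners",np.round(P,3).tolist(),"depthpt",pt(k,*r[0],d[int(ey),int(ex)]).round(3))
g=a.astype(int)
m=np.zeros(d.shape,bool); m[140:220,90:370]=1
V=hsv[...,2]
print(hsv[180,332],hsv[165,140],hsv[180,260],hsv[178,129],hsv[188,120])
lm=(V>130)&m
blobs(lm&(np.arange(512)<260),500,9000,.038,"org")
blobs(lm&(np.arange(512)>260),500,9000,.005,"coaster")
# cap via depth: points with height .05-.075
u,v=np.meshgrid(np.arange(512),np.arange(384)); f,cx,cy,T=k
P=np.stack([(u-cx)/f*d,(v-cy)/f*d,d],-1)@T[:3,:3].T+T[:3,3]
h=P[...,2]; t=m&(h>.053)&(h<.08)&(u<142)
print("cap",t.sum(),P[t].mean(0), P[t].min(0),P[t].max(0))
t=m&(h>.053)&(u>142)&(u<175); print("stamp",P[t].mean(0),P[t].max(0))
s=(v<80)&(u>75)&(u<335)&(d>0)&(h>.1); print("lamp",P[s].min(0),P[s].max(0))
s=(h>.2)&(d>0); print("high",P[s].min(0),P[s].max(0))
```

```text
[ 16 119 245] [ 31  52 255] [  6 166  95] [30 18 42] [116  79  55]
org [157.1 178.9] 3410.5 [0.5131 0.1766 0.038 ] corners [[0.476, 0.28], [0.56, 0.281], [0.551, 0.072], [0.467, 0.074]] depthpt [0.507 0.168 0.073]
coaster [332.  179.5] 1334.0 [ 0.5089 -0.2101  0.005 ] corners [[0.512, -0.144], [0.576, -0.212], [0.506, -0.276], [0.443, -0.208]] depthpt [ 0.509 -0.21   0.004]
cap 197 [0.51544551 0.23518767 0.06402732] [0.50035405 0.2207891  0.05370689] [0.53142308 0.25248037 0.06895962]
stamp [0.49739257 0.15319906 0.15341511] [0.52476206 0.18626144 0.88610306]
lamp [ 0.57568729 -0.14357351  0.38930108] [0.69314935 0.2023241  0.50749595]
high [ 0.57329662 -0.14357351  0.38805123] [0.69657187 0.2075706  0.50749595]
```

The cap is at about (0.515, 0.237) with its top near z 0.065, and the coaster is at (0.509, -0.210). Both match the given sizes. The lampshade's lower rim is at z of about 0.39 and x over 0.57. I'll close the fingers along world x so they stay clear of the stamp, and carry the bottle at smaller x to stay clear of the shade. Turning the tool first.

```bash
python3 -m handwheel '[0,0,0,0,0,8.5,0,0,0,0,0,8.5,0,0,0,0,0,8.5,0,0,0,0,0,8.5,0,0,0,0,0,8.5,0,0,0,0,0,8.5,0,0,0,0,0,8.5,0,0,0,0,0,8.5,0,0,0,0,0,8.5,0,0,0,0,0,0,0,0,0,0,0,0]'
cat > go.py <<'E'
import sys; from h import *
s=ctrl.get_obs(); M=R.from_rotvec(s["tool_rot"]).as_matrix()
print("t",s["t"],"pos",s["tool_pos"].round(4),"ty",M[:,1].round(3),"tz",M[:,2].round(3),"q",s["q"].round(2),"F",s["contact_force"].round(1),"op",round(s["opening"],4))
if len(sys.argv)>3: print("tool shift mm",(1000*M.T@(np.array(list(map(float,sys.argv[1:4])))-s["tool_pos"])).round(1))
E
python3 go.py .515 .237 .16
```

```text
t: 1.25
tool_pos: [0.1653, 0.6025, 0.2309]
tool_rot: [2.253, 2.189, -0.001]
contact_force: [0.1, 0.0, -0.1]
opening: 0.0851
t 1.25 pos [0.1653 0.6025 0.2309] ty [ 1.    -0.029 -0.   ] tz [-0.    -0.001 -1.   ] q [1.18 0.05 1.61 0.   1.48 1.21] F [ 0.1  0.  -0.1] op 0.0851
tool shift mm [-355.2  360.2   71.1]
```

```bash
python3 -m handwheel '[-0.0296,0.03,0.006,0,0,0,-0.0296,0.03,0.006,0,0,0,-0.0296,0.03,0.006,0,0,0,-0.0296,0.03,0.006,0,0,0,-0.0296,0.03,0.006,0,0,0,-0.0296,0.03,0.006,0,0,0,-0.0296,0.03,0.006,0,0,0,-0.0296,0.03,0.006,0,0,0,-0.0296,0.03,0.006,0,0,0,-0.0296,0.03,0.006,0,0,0,-0.0296,0.03,0.006,0,0,0,-0.0296,0.03,0.006,0,0,0,0,0,0,0,0,0,0,0,0,0,0,0]' 0.25
python3 - <<'E'
from h import *
a,d,k=cam("wrist"); save("w1.png",a)
u,v=np.meshgrid(np.arange(512),np.arange(384)); f,cx,cy,T=k
P=np.stack([(u-cx)/f*d,(v-cy)/f*d,d],-1)@T[:3,:3].T+T[:3,3]
V=a.max(-1); near=(np.hypot(P[...,0]-.515,P[...,1]-.237)<.03)
t=near&(d>0)&(P[...,2]>.058)&(P[...,2]<.072)
if t.any(): print("cap",t.sum(),np.median(P[t],0),(P[t].min(0)+P[t].max(0))/2,P[t].min(0),P[t].max(0))
E
python3 go.py .515 .237 .047
```

```text
t: 2.65
tool_pos: [0.5139, 0.2355, 0.159]
tool_rot: [-2.257, -2.185, 0.001]
contact_force: [0.1, 0.2, 0.2]
opening: 0.064
cap 946 [0.51782549 0.23960062 0.06339314] [0.51764281 0.2384588  0.06171912] [0.50180552 0.22198246 0.0581833 ] [0.53348011 0.25493514 0.06525494]
t 2.7 pos [0.5135 0.2363 0.1592] ty [ 1.    -0.031 -0.001] tz [-0.001  0.    -1.   ] q [ 0.3  -0.03  1.82  0.    1.35  0.33] F [ 0.   0.1 -0.4] op 0.0639
tool shift mm [  0.7   1.6 112.2]
```

View pics/w1.png

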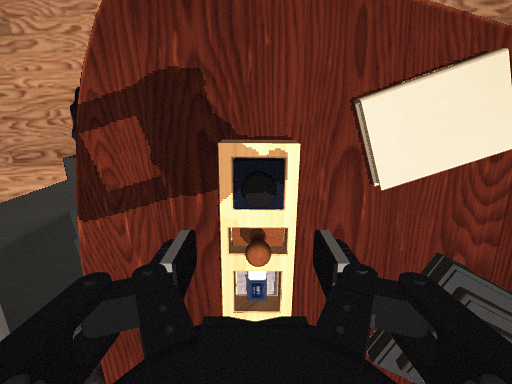

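The wrist view shows the bottle cap at about (259,186), the stamp at (259,250), and the fingers straddling the organiser in x with nothing in the way. Cap centre refined to (0.5176, 0.2385). Descending and then closing.

```bash
python3 -m handwheel '[0.0022,0.004,0.01,0,0,0,0,0,0.018,0,0,0,0,0,0.018,0,0,0,0,0,0.018,0,0,0,0,0,0.018,0,0,0,0,0,0.015,0,0,0,0,0,0.01,0,0,0,0,0,0.005,0,0,0,0,0,0,0,0,0,0,0,0,0,0,0]' && python3 go.py .5176 .2385 .047
```

```text
t: 3.7
tool_pos: [0.5184, 0.2384, 0.048]
tool_rot: [2.256, 2.185, 0.002]
contact_force: [1.6, 0.3, -0.1]
opening: 0.0643
t 3.7 pos [0.5184 0.2384 0.048 ] ty [ 0.999 -0.032  0.001] tz [ 0.001  0.    -1.   ] q [0.3  0.11 1.88 0.   1.15 0.33] F [ 1.6  0.3 -0.1] op 0.0643
tool shift mm [ 0.  -0.8  1. ]
```

```bash
python3 -m handwheel '[0,0,0,0,0,0,0,0,0,0,0,0,0,0,0,0,0,0,0,0,0,0,0,0,0,0,0,0,0,0,0,0,0,0,0,0,0,0,0,0,0,0,0,0,0,0,0,0,0,0,0,0,0,0,0,0,0,0,0,0]' 1 45; python3 go.py
```

```text
t: 4.7
tool_pos: [0.5183, 0.2383, 0.0483]
tool_rot: [2.257, 2.185, 0.001]
contact_force: [-3.1, -1.1, 5.8]
opening: 0.0302
t 4.7 pos [0.5183 0.2383 0.0483] ty [ 0.999 -0.032  0.001] tz [ 0.001  0.    -1.   ] q [ 0.3   0.11  1.88 -0.    1.15  0.33] F [-3.1 -1.1  5.8] op 0.0302
```

Gripped at 30 mm opening, which fits the 32 mm cap. Lifting 110 mm straight up.

```bash
python3 -m handwheel '[0,0,-0.004,0,0,0,0,0,-0.008,0,0,0,0,0,-0.008,0,0,0,0,0,-0.008,0,0,0,0,0,-0.008,0,0,0,0,0,-0.01,0,0,0,0,0,-0.012,0,0,0,0,0,-0.012,0,0,0,0,0,-0.012,0,0,0,0,0,-0.012,0,0,0,0,0,-0.01,0,0,0,0,0,-0.006,0,0,0,0,0,0,0,0,0]'; python3 go.py .43 .2 .158
python3 - <<'E'
from h import *
a,d,k=cam("scene"); save("s2.png",a)
E
```

```text
t: 6.0
tool_pos: [0.5185, 0.2384, 0.1586]
tool_rot: [2.256, 2.185, 0.003]
contact_force: [0.5, 0.6, -1.6]
opening: 0.0302
t 6.0 pos [0.5185 0.2384 0.1586] ty [ 0.999 -0.032  0.002] tz [ 0.002  0.001 -1.   ] q [ 0.3  -0.02  1.81  0.    1.35  0.33] F [ 0.5  0.6 -1.6] op 0.0302
tool shift mm [-41.2 -87.2   0.4]
```

View pics/s2.png

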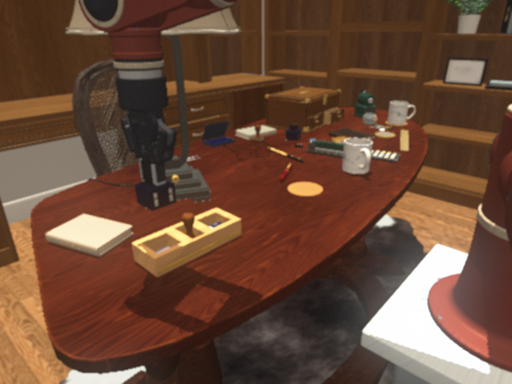

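The scene view shows the bottle hanging upright under the gripper at (157,192) and the stamp still standing at (187,222). Drawing back in x, then carrying it to the right.

```bash
python3 -m handwheel '[0,-0.01,0,0,0,0,0,-0.02,0,0,0,0,0,-0.025,0,0,0,0,0,-0.02,0,0,0,0,0,-0.01,0,0,0,0]'
python3 -m handwheel '[-0.01,0,0,0,0,0,-0.02,0,0,0,0,0,-0.03,0,0,0,0,0,-0.03,0,0,0,0,0,-0.03,0,0,0,0,0,-0.03,0,0,0,0,0,-0.03,0,0,0,0,0,-0.03,0,0,0,0,0,-0.03,0,0,0,0,0,-0.03,0,0,0,0,0,-0.03,0,0,0,0,0,-0.03,0,0,0,0,0,-0.03,0,0,0,0,0,-0.03,0,0,0,0,0,-0.03,0,0,0,0,0,-0.02,0,0,0,0,0,-0.01,0,0,0,0,0,0,0,0,0,0,0,0,0,0,0,0,0,0]'
python3 go.py .509 -.210 .1586
```

```text
t: 6.55
tool_pos: [0.4304, 0.2408, 0.1561]
tool_rot: [-2.255, -2.185, 0.003]
contact_force: [0.4, 0.2, -2.9]
opening: 0.0301
t 6.55 pos [0.4304 0.2408 0.1561] ty [ 1.    -0.031 -0.002] tz [-0.002 -0.001 -1.   ] q [ 0.36 -0.21  1.99  0.    1.37  0.39] F [ 0.4  0.2 -2.9] op 0.0301
tool shift mm [-448.1   92.7   -2.4]invalid input at $: expected a multiple of 6 numbers
```

```bash
python3 -m handwheel '[-0.01,0,0,0,0,0, -0.02,0,0,0,0,0, -0.03,0,0,0,0,0, -0.03,0,0,0,0,0, -0.03,0,0,0,0,0, -0.03,0,0,0,0,0, -0.03,0,0,0,0,0, -0.03,0,0,0,0,0, -0.03,0,0,0,0,0, -0.03,0,0,0,0,0, -0.03,0,0,0,0,0, -0.03,0,0,0,0,0, -0.03,0,0,0,0,0, -0.03,0,0,0,0,0, -0.03,0,0,0,0,0, -0.02,0,0,0,0,0, -0.01,0,0,0,0,0, 0,0,0,0,0,0]'
python3 go.py .509 -.210 .1586
python3 - <<'E'
from h import *
a,d,k=cam("wrist"); save("w2.png",a)
hsv=cv2.cvtColor(a,cv2.COLOR_RGB2HSV)
m=((hsv[...,2]>130)&(hsv[...,0]>9)&(hsv[...,0]<24)&(hsv[...,1]>70)).astype(np.uint8)
c,_=cv2.findContours(m,cv2.RETR_EXTERNAL,cv2.CHAIN_APPROX_NONE)
for x in c:
    if cv2.contourArea(x)>300: print(cv2.contourArea(x),cv2.fitEllipse(x),ray(k,*cv2.fitEllipse(x)[0],.005))
E
```

```text
t: 8.35
tool_pos: [0.4182, -0.2101, 0.1573]
tool_rot: [-2.259, -2.183, 0.0]
contact_force: [-1.0, -0.5, -1.6]
opening: 0.0303
t 8.35 pos [ 0.4182 -0.2101  0.1573] ty [ 0.999 -0.034 -0.   ] tz [-0.  0. -1.] q [-0.62 -0.28  2.04 -0.    1.38 -0.59] F [-1.  -0.5 -1.6] op 0.0303
tool shift mm [ 3.2 90.8 -1.4]
688.0 ((16.005455017089844, 149.2832489013672), (24.74853515625, 57.20933532714844), 36.97061538696289) [ 0.1664283 -0.1681224  0.005    ]
```

View pics/w2.png

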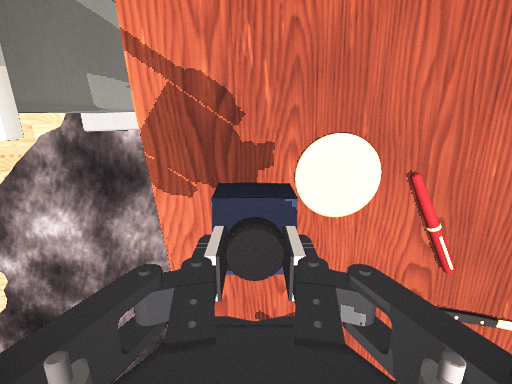

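The wrist view shows the bottle held squarely, cap at (255,249), and the pale coaster disc centred near (338,175). My colour mask missed it because it's overexposed, so I'll fit it by brightness.

```bash
python3 - <<'E'
from h import *
a,d,k=cam("wrist")
m=(a.min(-1)>150).astype(np.uint8); m[:120]=0;m[225:]=0;m[:,:290]=0;m[:,390:]=0
c,_=cv2.findContours(m,cv2.RETR_EXTERNAL,cv2.CHAIN_APPROX_NONE)
x=max(c,key=cv2.contourArea); P=np.array([ray(k,*p[0],.005)[:2] for p in x],np.float32)
print(cv2.fitEllipse(x),"world",cv2.fitEllipse(P))
E
python3 go.py .509 -.210 .1586
```

```text
((337.849609375, 175.5142364501953), (80.12811279296875, 87.19622802734375), 53.648868560791016) world ((0.5092899799346924, -0.20929397642612457), (0.09211929142475128, 0.09230238944292068), 25.496761322021484)
t 8.45 pos [ 0.4183 -0.2085  0.1571] ty [ 0.999 -0.032 -0.   ] tz [-0.     0.001 -1.   ] q [-0.62 -0.28  2.05  0.    1.38 -0.59] F [ 1.   0.3 -2.5] op 0.03
tool shift mm [ 1.5 90.7 -1.5]
```

The two views agree: coaster at (0.509, -0.2095), diameter 92 mm against 94 given. Moving across and lowering to about 8 mm above it.

```bash
python3 -m handwheel '[0.002,0.01,0,0,0,0, 0,0.02,0,0,0,0, 0,0.031,0,0,0,0, 0,0.02,0,0,0,0, 0,0.01,0,0,0,0, 0,0,0.01,0,0,0, 0,0,0.015,0,0,0, 0,0,0.015,0,0,0, 0,0,0.015,0,0,0, 0,0,0.015,0,0,0, 0,0,0.015,0,0,0, 0,0,0.01,0,0,0, 0,0,0.005,0,0,0, 0,0,0.002,0,0,0, 0,0,0,0,0,0, 0,0,0,0,0,0]'; python3 go.py .5093 -.2094 .0455
```

```text
t: 10.05
tool_pos: [0.51, -0.2101, 0.0561]
tool_rot: [2.256, 2.184, 0.001]
contact_force: [0.4, -1.1, -1.4]
opening: 0.0298
t 10.05 pos [ 0.51   -0.2101  0.0561] ty [ 0.999 -0.032  0.001] tz [ 0.001 -0.001 -1.   ] q [-0.53  0.05  1.92 -0.    1.16 -0.49] F [ 0.4 -1.1 -1.4] op 0.0298
tool shift mm [ 0.7 -0.8 10.6]
```

```bash
python3 -m handwheel '[0,0,0.002,0,0,0, 0,0,0.002,0,0,0, 0,0,0.002,0,0,0, 0,0,0.002,0,0,0, 0,0,0.001,0,0,0, 0,0,0,0,0,0, 0,0,0,0,0,0]'; python3 -m handwheel '[0,0,0.001,0,0,0, 0,0,0,0,0,0]'
```

```text
t: 10.75
tool_pos: [0.5094, -0.2098, 0.0463]
tool_rot: [-2.257, -2.185, -0.0]
contact_force: [0.6, 0.7, -1.6]
opening: 0.03
t: 10.95
tool_pos: [0.5096, -0.2099, 0.0454]
tool_rot: [2.257, 2.185, 0.0]
contact_force: [0.3, -0.3, -1.6]
opening: 0.0303
```

```bash
python3 -m handwheel '[0,0,0.0007,0,0,0, 0,0,0,0,0,0]'; python3 -m handwheel '[0,0,0.0007,0,0,0, 0,0,0,0,0,0]'
```

```text
t: 11.15
tool_pos: [0.5096, -0.2099, 0.0454]
tool_rot: [2.257, 2.185, -0.0]
contact_force: [-1.9, 1.0, 4.4]
opening: 0.0301
t: 11.35
tool_pos: [0.5096, -0.21, 0.0453]
tool_rot: [-2.257, -2.186, 0.0]
contact_force: [-4.3, 2.0, 8.9]
opening: 0.03
```

The force has gone from -1.6 to +9 N, so the bottle is on the coaster. Releasing it.

```bash
python3 -m handwheel '[0,0,-0.001,0,0,0, 0,0,0,0,0,0, 0,0,0,0,0,0, 0,0,0,0,0,0, 0,0,0,0,0,0, 0,0,0,0,0,0, 0,0,0,0,0,0]' 0.25 && python3 -m handwheel '[0,0,-0.005,0,0,0, 0,0,-0.01,0,0,0, 0,0,-0.015,0,0,0, 0,0,-0.015,0,0,0, 0,0,-0.015,0,0,0, 0,0,-0.015,0,0,0, 0,0,-0.015,0,0,0, 0,0,-0.01,0,0,0, 0,-0.03,0,0,0,0, 0,-0.03,0,0,0,0, 0,-0.03,0,0,0,0, 0,0,0,0,0,0, 0,0,0,0,0,0]'
python3 - <<'E'
from h import *
a,d,k=cam("scene"); save("s3.png",a)
a,d,k=cam("wrist"); save("w3.png",a)
u,v=np.meshgrid(np.arange(512),np.arange(384)); f,cx,cy,T=k
P=np.stack([(u-cx)/f*d,(v-cy)/f*d,d],-1)@T[:3,:3].T+T[:3,3]
t=(d>0)&(P[...,2]>.056)&(P[...,2]<.07)&(np.hypot(P[...,0]-.509,P[...,1]+.21)<.04)
print("cap",t.sum(),(P[t].min(0)+P[t].max(0))/2,np.median(P[t],0),P[t].min(0),P[t].max(0))
E
python3 go.py
```

```text
t: 12.05
tool_pos: [0.5094, -0.2097, 0.0448]
tool_rot: [-2.257, -2.185, 0.0]
contact_force: [0.1, -0.9, -0.5]
opening: 0.0641
t: 13.35
tool_pos: [0.4194, -0.207, 0.1453]
tool_rot: [2.257, 2.184, 0.001]
contact_force: [-0.1, -0.3, 0.4]
opening: 0.0644
cap 1030 [ 0.50866012 -0.20961072  0.05933983] [ 0.50810673 -0.20869509  0.06036559] [ 0.49301638 -0.22558144  0.05602248] [ 0.52430386 -0.19364     0.06265718]
t 13.45 pos [ 0.4202 -0.2071  0.1455] ty [ 0.999 -0.032  0.001] tz [ 0.001 -0.    -1.   ] q [-0.62 -0.27  2.05  0.    1.35 -0.59] F [ 0.5 -0.4  0.5] op 0.0639
```

View pics/s3.png

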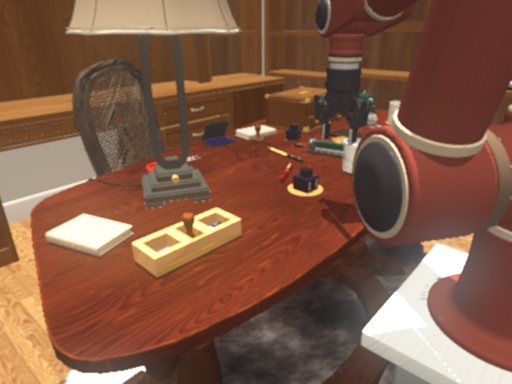

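View pics/w3.png

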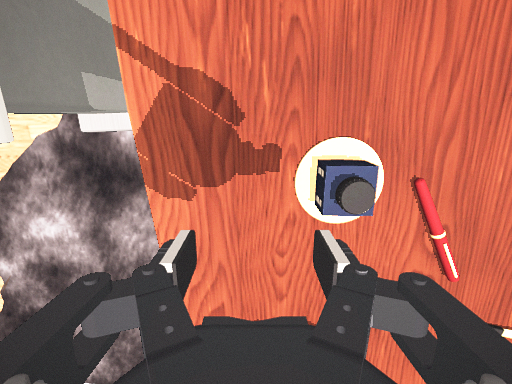

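The scene view shows the bottle upright on the coaster at (305,182) and the stamp standing in its pocket at (187,222). In the wrist view the bottle sits inside the coaster disc, which is centred near (339,180). The measured cap centre is within 1 mm of the coaster centre and the arm touches nothing, so I'm handing in.

```bash
python3 -c "
from station import ctrl
print(ctrl.finish_job())"
```

```text
the job is handed in; nothing more can be done
None
```

The ink bottle is standing upright on the cork coaster, let go, and the job is handed in at about 13.5 s of the 40 s allowed. I gripped it by the cap from above, lifted it 110 mm straight up, and carried it round in front of the lampshade. I then lowered it until the wrist force rose to about 9 N, let go and backed away.

- **Position:** The last measurement put the cap centre at (0.5087, -0.2096). The coaster centre was (0.5093, -0.2094), so the bottle is within about 1 mm of the middle.
- **Height:** The highest cap point measured 0.0627 m, where 0.062 m is expected for a bottle standing on the coaster.
- **Pictures:** The final views show the bottle upright on the coaster and the stamp still standing in its pocket. I checked the stamp only by eye at the end.
- **Contact:** The gripper was clear of everything, with the contact force near zero.

Two things went wrong along the way, both harmless. One move was refused for a miscounted row before the arm moved, and my first colour mask missed the overexposed coaster, so I refitted it by brightness. No measurements disagreed. The hand-in reports no verdict.

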